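Lay the stacked blanks out in their cradles

ROBOT

A 6-joint arm with a two-finger parallel gripper is mounted at the origin on a cart in front of the work surface, level with it; the furniture and walls round the work are solid. World frame = base frame: x ahead of the robot, y to its left, z up, the work surface at z = 0. Lengths are in mm, angles in degrees, forces in N, time in s.
With the tool pointing down it reaches from about 350 to 850 mm from the base axis. Payload 8.1 kg.
Tool frame: the origin (TCP) lies midway between the tips of the shut fingers; the grasp point (between the pads) lies 19 mm behind it; z points along the fingers, y is the line along which they close (so a half turn about z gives the same grasp; the last joint's range is limited). The gripper opens to 85 mm and grips with 20 to 120 N. Pads are 22 mm wide; open, the fingers measure 114 mm over their backs; the gripper's body (76 mm by 85 mm) begins 54 mm behind the grasp point. The pads swing forward as they close: fully open they stand 13 mm farther back than shut.
Start: joints at [71.425, 7.471, 85.268, -0, 87.261, -4.893], TCP at [141.9, 582.984, 231.292] pointing down, gripper open.
Joint ranges: [-169.43, 169.43], [-51.17, 129.36], [1.28, 143.12], [-76.62, 256.62], [0, 156.53], [-152.29, 152.29]. Speed limits (degrees/s): [136.94, 136.94, 159.86, 180, 180, 180].

INTERFACE

Orientations are given as [roll, pitch, yaw] about the fixed x, y, z axes, in that order (R = Rz(yaw) Ry(pitch) Rx(roll)).
In Python, from bench import r gives the robot as it stands.
- The arm moves only by the tool apply_moves, never from a script. Its argument "steps" is a list of rows, each a list of 7 numbers: the opening, from -1 (shut) to 1 (fully open), then the shift along the tool's x, y, z in mm, then the turn, a rotation vector about the tool's x, y, z in units of 5 degrees (1.0 is 5 degrees). A call has exactly 8 rows; each row shifts and turns the commanded pose from where the row before left it, along the tool's axes as they then stand; what a row does not reach is not made up. A row lasts 1/10 s, in which the tool goes at most 50 mm and 8.59 degrees, less where a joint would pass 70% of its speed; a pose out of reach is approached as far as the arm can. A call is refused whole if a number of a shift passes 50 or a number of a turn 1, either way. A call with a gripper value outside its range is refused whole. The fingers move at their own pace and stop on an object; "squeeze" is the grip in N (left out, the last holds). Time passes only in rows, so rows that do not move let the fingers close, or fill a call up. It gives the time, the measured TCP pose, the force, the opening and the grip force at its end, in the units of the state.
- r.sense(): the state, without advancing time (a new reading comes with each control period).
- r.snapshot(name): name is "scene" or "top"; returns a dict with "color" (480x640x3 uint8, blue, green, red), "depth" (480x640 float32, mm along the optical axis (not along the pixel's ray), 0 where there is no reading), "mtx" (3x3 intrinsics, pixels), "T" (4x4, takes a point from camera to world coordinates). Camera axes: x right, y down, z forward; pixel columns grow to the right and rows downward; lengths in mm; the calibration is good to about 2 mm. A picture is of the moment at which its call begins.
- r.hand_in(): hands the job in; it is judged then, once.
The state is a dict: "time": time; "joint_pos": joint angles; "qd": joint speeds; "joint_efforts": joint torques, N m; "tool_pos": TCP position; "tcp_rot": TCP orientation; "ft_force": force on the tool from outside, world axes, zero at the start; "wrist_torque": the same for the moment, N m; "finger_gap": finger opening in mm; "grip_force": force on a finger pad.
Only numpy, scipy, OpenCV 4.12 (cv2) and the standard library are available. Lean on these libraries where they do the work, as an engineer would, in place of code of your own. Each camera call takes 0.05 s, during which the arm holds its last target. There are 200 camera calls.

TASK

Four planed wooden blanks stand in one stack on the bench and are to be laid out for oiling: take the stack apart and lay each blank in the cradle made for its length, flat on the board between the end strips and corner strips, the same side up as in the stack. Set them down without letting any of them fall.

Things in the scene. Friction and masses are not known exactly. Their poses are not given: they have to be found in the camera images.
- blank_180: Loose rectangular wooden blank, 60 x 180 x 25 mm (its x, y, z), straight-grained pale brown, the lowest and longest of the stack. Origin at the centre of its underside; y along its length, z up. Grasp across its 60 mm width.
- blank_140: Loose rectangular wooden blank, 60 x 140 x 30 mm (its x, y, z), brown, the darkest of the four, second from below. Origin at the centre of its underside; y along its length, z up. Grasp across its 60 mm width.
- blank_110: Loose rectangular wooden blank, 45 x 110 x 45 mm (its x, y, z), very pale, third from below. Origin at the centre of its underside; y along its length, z up. Grasp across its 45 mm width.
- blank_80: Loose rectangular wooden blank, 50 x 80 x 40 mm (its x, y, z), light brown, the shortest, on top. Origin at the centre of its underside; y along its length, z up. Grasp across its 50 mm width.
- cradle_180: Low fixed cradle for the 180 mm blank: grey-felt-lined board 96 x 216 mm (x, y), 9 mm thick; dark strips (8 mm thick, rising 12 mm above the board) bound a 80 x 200 mm opening: a full one at each end, a 22 mm return at each corner; long sides open between, for fingers. Origin: centre of the underside; y along its length, z up. A blank rests at z = 9 mm.
- cradle_140: Low fixed cradle for the 140 mm blank: grey-felt-lined board 96 x 176 mm (x, y), 9 mm thick; dark strips (8 mm thick, rising 12 mm above the board) bound a 80 x 160 mm opening: a full one at each end, a 22 mm return at each corner; long sides open between, for fingers. Origin: centre of the underside; y along its length, z up. A blank rests at z = 9 mm.
- cradle_110: Low fixed cradle for the 110 mm blank: grey-felt-lined board 81 x 146 mm (x, y), 9 mm thick; dark strips (8 mm thick, rising 12 mm above the board) bound a 65 x 130 mm opening: a full one at each end, a 22 mm return at each corner; long sides open between, for fingers. Origin: centre of the underside; y along its length, z up. A blank rests at z = 9 mm.
- cradle_80: Low fixed cradle for the 80 mm blank: grey-felt-lined board 86 x 116 mm (x, y), 9 mm thick; dark strips (8 mm thick, rising 12 mm above the board) bound a 70 x 100 mm opening: a full one at each end, a 22 mm return at each corner; long sides open between, for fingers. Origin: centre of the underside; y along its length, z up. A blank rests at z = 9 mm.

How it is judged:
By the outcome, as a careful person would: the job done as asked, in the order asked, and still so for the second after the job is handed in, with the robot touching nothing.
It also fails if it takes over 112 s, if anything falls off the work surface, if the arm or the gripper's body presses on something with over 40 N, if the wrist force passes 120 N, or if a joint passes its speed limit or range.

## Working session

There is one attempt and no reset: what is moved stays moved. The work goes in short steps, Python scripts to look and compute and a tool call to move; the robot and the scene stay as the last step left them, time stands still between calls to the robot, and variables do not carry over. Pictures are saved under pics/ and viewed, at most 14 in all, crops included, and the job is handed in when it is done.

Besides the shell and the picture viewer there is one more tool, called after "Call:" as name(argument=value, ...), one argument or row to a line, values as JSON. apply_moves: Moves the arm, as the interface text tells. Its arguments: {"type":"object","properties":{"steps":{"type":"array"},"squeeze":{"type":"number"}},"required":["steps"]}

```bash
mkdir -p pics; ls; python3 - <<'E'
from bench import r
import cv2,numpy as np
for n in("scene","top"):
    s=r.snapshot(n); cv2.imwrite(f"pics/{n}0.png",s["color"]); np.savez(f"pics/{n}0.npz",**s)
    print(n,s["T"].round(3).tolist(),s["mtx"].tolist())
print(r.sense())
E
```

```text
pics
scene [[-0.894, -0.322, 0.311, 292.511], [-0.448, 0.642, -0.622, 564.633], [0.001, -0.696, -0.718, 704.767], [0.0, 0.0, 0.0, 1.0]] [[439.90262307711566, 0.0, 315.32240407983653], [0.0, 439.90262307711566, 230.56574362556765], [0.0, 0.0, 1.0]]
top [[-0.004, -0.999, 0.037, 475.113], [-1.0, 0.003, -0.003, 52.04], [0.003, -0.037, -0.999, 1294.066], [0.0, 0.0, 0.0, 1.0]] [[595.7042084285273, 0.0, 293.6261542113508], [0.0, 595.7042084285273, 225.50912018354467], [0.0, 0.0, 1.0]]
{'time': 0.1, 'joint_pos': array([ 7.14264330e+01,  7.51021574e+00,  8.53242930e+01,  1.85766576e-03,
        8.72620104e+01, -4.89474520e+00]), 'qd': array([-0.01368588,  0.0138361 , -0.10969468, -0.004956  ,  0.01926278,
        0.06242828]), 'joint_efforts': array([ 2.10906779e-03, -5.70953500e+01, -5.01942337e+01, -6.73854402e-05,
        7.92670209e-03, -4.52125812e-05]), 'tool_pos': array([141.71022272, 582.50641391, 230.34321783]), 'tcp_rot': array([-1.79903991e+02, -1.00841723e-02,  1.66321079e+02]), 'ft_force': array([ 0.6972667 ,  0.31153151, -0.43106177]), 'wrist_torque': array([ 0.01076129,  0.01903871, -0.03746412]), 'grip_force': 0.0, 'finger_gap': 85.65721007189468}
```

View pics/top0.png

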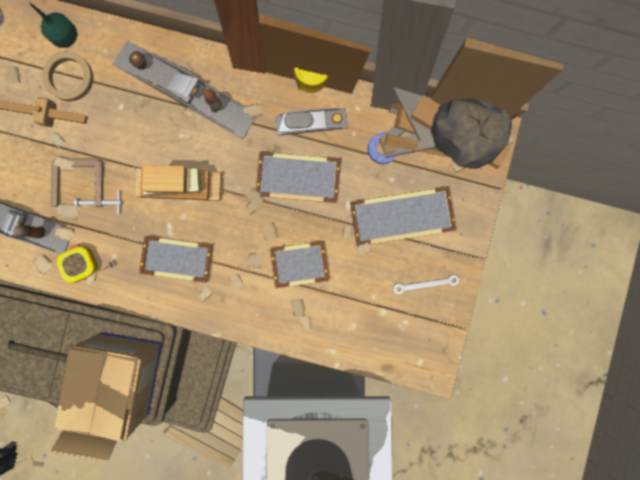

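View pics/scene0.png

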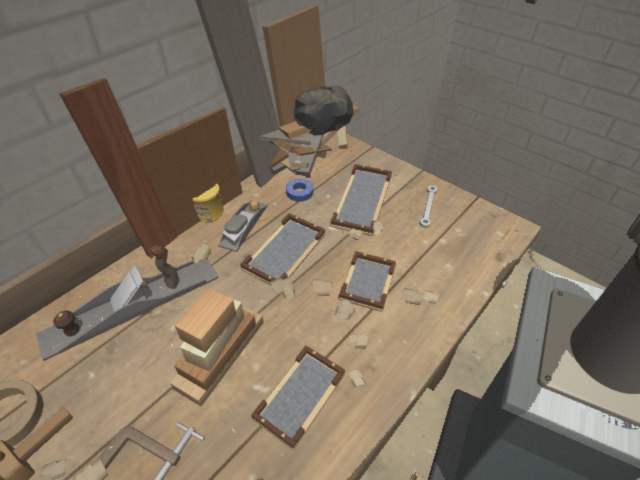

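```bash
cat > h.py <<'E'
import cv2,numpy as np
def cloud(s):
    d=s["depth"];v,u=np.indices(d.shape);K=s["mtx"]
    p=np.stack([(u-K[0,2])/K[0,0]*d,(v-K[1,2])/K[1,1]*d,d,np.ones_like(d)],-1)
    P=(p@s["T"].T)[...,:3];P[d==0]=np.nan;return P
def rect(pts):
    pts=pts.astype(np.float32);(c,wh,a)=cv2.minAreaRect(pts)
    b=cv2.boxPoints((c,wh,a));e=[b[1]-b[0],b[2]-b[1]];e=max(e,key=np.linalg.norm)
    return np.round(c,1),np.round(sorted(wh),1),round(float(np.degrees(np.arctan2(e[1],e[0]))%180),1)
E
python3 - <<'E'
from h import *
s=dict(np.load("pics/top0.npz"));P=cloud(s);z=P[...,2]
print("table z",np.nanmedian(z[200:240,230:250]))
for n,(u,v) in dict(c180=(403,215),c140=(300,177),c110=(176,259),c80=(300,264)).items():
    zz=z[v-4:v+5,u-4:u+5];print(n,"board",np.nanmedian(zz))
    m=((z>6)&(z<30)).astype(np.uint8)
    k,L=cv2.connectedComponents(m);M=L==L[v,u]
    print(rect(P[M][:,:2]),M.sum())
sub=(slice(150,215),slice(125,235))
h,e=np.histogram(z[sub],bins=np.arange(0,170,5));print([(int(a),int(b)) for a,b in zip(e,h) if b>5])
for lo,hi in((10,40),(42,68),(85,112),(125,155)):
    m=np.zeros(z.shape,bool);m[sub]=(z[sub]>lo)&(z[sub]<hi)
    m=cv2.morphologyEx(m.astype(np.uint8),cv2.MORPH_OPEN,np.ones((2,2)))>0
    if m.sum()>5: print("top",lo,rect(P[m][:,:2]),m.sum(),np.nanmedian(z[m]))
m=np.zeros(z.shape,bool);m[sub]=(z[sub]>10);print("stack all",rect(P[m][:,:2]))
a=cv2.resize(s["color"][145:215,120:235],None,fx=6,fy=6,interpolation=cv2.INTER_CUBIC)
cv2.imwrite("pics/st_top.png",a)
s=dict(np.load("pics/scene0.npz"));P=cloud(s);z=P[...,2]
sub=(slice(280,410),slice(160,275))
h,e=np.histogram(z[sub],bins=np.arange(0,170,5));print([(int(a),int(b)) for a,b in zip(e,h) if b>5])
for h0 in(25,55,100,140):
    m=np.zeros(z.shape,bool);m[sub]=abs(z[sub]-h0)<3
    gx=np.gradient(z);m&=(np.hypot(*gx)<1.2)
    k,L,st,_=cv2.connectedComponentsWithStats(m.astype(np.uint8))
    i=1+st[1:,4].argmax();M=L==i;print("scene",h0,rect(P[M][:,:2]),M.sum())
for n,(u,v) in dict(c180=(363,200),c140=(286,250),c110=(300,395),c80=(368,280)).items():
    m=((z>6)&(z<30)).astype(np.uint8);k,L=cv2.connectedComponents(m);print(n,rect(P[L==L[v,u]][:,:2]))
E
```

```text
table z -0.12335042187396539
c180 board 9.626859130020648
(array([ 532.9, -187.9]), array([116.5, 223.2]), 98.9) 4159
c140 board 9.569502819219451
(array([606.8,  52. ]), array([141.8, 196.1]), 84.8) 3478
c110 board 9.359968816740547
(array([nan, nan]), array([0., 0.]), nan) 279054
c80 board 9.364345873100547
(array([439.5,  38. ]), array([ 88.2, 117.2]), 96.4) 1961
[(0, 1816), (5, 112), (10, 14), (15, 19), (20, 244), (25, 190), (30, 33), (35, 24), (40, 22), (45, 33), (50, 265), (55, 197), (60, 27), (65, 23), (70, 17), (75, 22), (80, 17), (85, 16), (90, 24), (95, 143), (100, 126), (105, 24), (110, 13), (115, 21), (120, 24), (125, 24), (130, 37), (135, 602), (140, 437), (145, 6)]
top 10 (array([610.7, 298.4]), array([ 59.3, 184.2]), 87.3) 481 24.310375440727626
top 42 (array([610.3, 302.3]), array([ 59.1, 147. ]), 87.6) 531 53.53274224578945
top 85 (array([591.7, 288.8]), array([ 40.5, 117.3]), 115.0) 323 98.36677747462613
top 125 (array([nan, nan]), array([0., 0.]), nan) 1106 139.19145630466528
stack all (array([632.1, 296.1]), array([103., 181.]), 87.6)
[(0, 3978), (5, 613), (10, 295), (15, 266), (20, 454), (25, 364), (30, 163), (35, 131), (40, 135), (45, 128), (50, 510), (55, 444), (60, 110), (65, 109), (70, 112), (75, 119), (80, 110), (85, 122), (90, 109), (95, 209), (100, 195), (105, 104), (110, 110), (115, 106), (120, 113), (125, 115), (130, 119), (135, 871), (140, 691)]
scene 25 (array([614.1, 378.2]), array([17.2, 58.1]), 177.4) 232
scene 55 (array([612.4, 359.9]), array([18.3, 59. ]), 177.7) 253
scene 100 (array([607.1, 348.3]), array([ 8.9, 42.5]), 1.9) 89
scene 140 (array([610.6, 304.5]), array([48.4, 78.1]), 89.0) 1094
c180 (array([ 530.3, -174.4]), array([117.2, 247.9]), 99.0)
c140 (array([608.4,  50.5]), array([139., 194.]), 84.6)
c110 (array([451.5, 302.9]), array([ 81.7, 146.7]), 82.2)
c80 (array([439.4,  38.8]), array([ 86. , 119.6]), 97.7)
```

View pics/st_top.png

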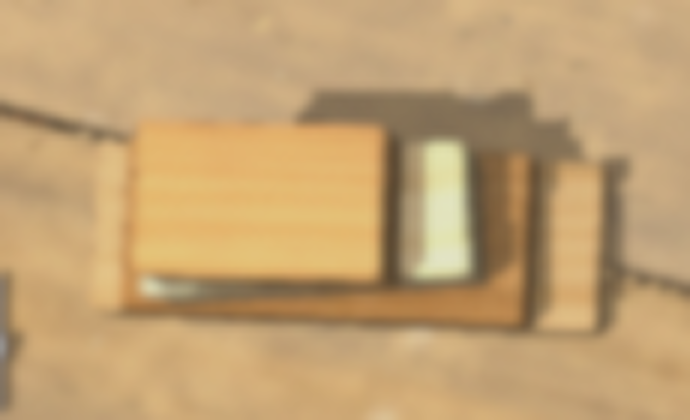

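```bash
cat >> h.py <<'E'
from scipy.optimize import differential_evolution
def fit(P,zlo,zhi,c,w,l,a0,R=1.0,band=12):
    """best pose of a w x l rectangle (length dir angle) of points with z in band, against points outside it"""
    m=np.isfinite(P[...,2])&(np.hypot(P[...,0]-c[0],P[...,1]-c[1])<l*.5+w*.5+20)
    Q=P[m];ins=(Q[:,2]>zlo)&(Q[:,2]<zhi)
    def f(x):
        a=np.radians(x[2]);d=Q[:,:2]-x[:2]
        s=abs(d@[np.cos(a),np.sin(a)])-l/2;t=abs(d@[np.sin(a),-np.cos(a)])-w/2
        k=np.maximum(s,t);g=1/(1+np.exp(np.clip(k/1.0,-30,30)))
        ok=k<band
        return -np.sum(np.where(ins,g-.5,.5-g)[ok])/100
    o=differential_evolution(f,[(c[0]-25,c[0]+25),(c[1]-25,c[1]+25),(a0-10,a0+10)],seed=1,tol=1e-6)
    return o.x.round(1),round(o.fun,2)
CR=dict(c180=((533,-180),96,216,99),c140=((608,51),96,176,85),c110=((451,303),81,146,82),c80=((439,38),86,116,97))
E
python3 - <<'E'
from h import *
for n in("top","scene"):
    P=cloud(dict(np.load(f"pics/{n}0.npz")))
    for k,(c,w,l,a) in CR.items(): print(n,k,fit(P,5,30,c,w,l,a))
    print(n,"b80",fit(P,130,150,(610,304),50,80,89))
    Q=P[np.isfinite(P[...,2])];
    M=(Q[:,0]>665)&(Q[:,0]<720)&(Q[:,1]>200)&(Q[:,1]<400);print("behind stack max z",Q[M][:,2].max())
E
```

```text
top c180 (array([ 543.1, -186.1,   98.8]), np.float64(-25.21))
top c140 (array([629.2,  39.6,  84.7]), np.float64(-21.28))
top c110 (array([452.1, 303.1,  82.1]), np.float64(-15.84))
top c80 (array([439.5,  37.6,  97.8]), np.float64(-14.12))
top b80 (array([614.1, 304.9,  89.1]), np.float64(-7.44))
behind stack max z 23.223941963965444
scene c180 (array([ 542.8, -183.6,   98.7]), np.float64(-14.95))
scene c140 (array([628.9,  41.9,  84.1]), np.float64(-17.2))
scene c110 (array([451.8, 303.4,  82.4]), np.float64(-29.46))
scene c80 (array([439.7,  39.9,  97.6]), np.float64(-13.54))
scene b80 (array([614.9, 302.5,  90. ]), np.float64(-18.36))
behind stack max z 21.911153092706172
```

Call:
apply_moves(
  steps=[
    [1,0,0,-10,0,0,1],
    [1,0,0,-10,0,0,1],
    [1,0,0,-10,0,0,1],
    [1,0,0,0,0,0,1],
    [1,0,0,0,0,0,1],
    [1,0,0,0,0,0,1],
    [1,0,0,0,0,0,1],
    [1,0,0,0,0,0,1],
  ],
)

```text
time: 0.9
tool_pos: [141.8, 582.7, 260.6]
tcp_rot: [-179.9, 0.0, 126.1]
ft_force: [0.7, 0.4, -0.2]
finger_gap: 85.2
grip_force: 0.0
```

Call:
apply_moves(
  steps=[
    [1,0,0,0,0,0,1],
    [1,0,0,0,0,0,1],
    [1,0,0,0,0,0,1],
    [1,0,0,0,0,0,1],
    [1,0,0,0,0,0,1],
    [1,0,0,0,0,0,1],
    [1,0,0,0,0,0,1],
    [1,0,0,0,0,0,0.4],
  ],
)

```text
time: 1.7
tool_pos: [141.8, 582.7, 260.6]
tcp_rot: [-180.0, 0.1, 89.1]
ft_force: [-0.3, 0.3, 0.1]
finger_gap: 85.4
grip_force: 0.0
```

Call:
apply_moves(
  steps=[
    [1,-15,26,0,0,0,0],
    [1,-22,39,0,0,0,0],
    [1,-24,43,0,0,0,0],
    [1,-24,43,0,0,0,0],
    [1,-24,43,0,0,0,0],
    [1,-24,43,0,0,0,0],
    [1,-24,43,0,0,0,0],
    [1,-24,43,0,0,0,0],
  ],
)

```text
time: 2.5
tool_pos: [464.1, 396.7, 260.9]
tcp_rot: [-180.0, 0.0, 89.3]
ft_force: [-1.0, 0.3, -0.0]
finger_gap: 85.3
grip_force: 0.0
```

Call:
apply_moves(
  steps=[
    [1,-24,43,0,0,0,0],
    [1,-24,43,0,0,0,0],
    [1,-24,43,10,0,0,0],
    [1,-18,25,20,0,0,0],
    [1,0,0,20,0,0,0],
    [1,0,0,10,0,0,0],
    [1,0,0,0,0,0,0],
    [1,0,0,0,0,0,0],
  ],
)

```text
time: 3.3
tool_pos: [614.9, 307.2, 202.0]
tcp_rot: [180.0, -0.0, 89.4]
ft_force: [0.5, -0.1, 0.1]
finger_gap: 85.3
grip_force: 0.0
```

Call:
apply_moves(
  steps=[
    [1,-3,0,20,0,0,0],
    [1,0,0,25,0,0,0],
    [1,0,0,25,0,0,0],
    [1,0,0,15,0,0,0],
    [1,0,0,7,0,0,0],
    [1,0,0,3,0,0,0],
    [1,0,0,0,0,0,0],
    [1,0,0,0,0,0,0],
  ],
)

```text
time: 4.1
tool_pos: [616.3, 303.9, 108.0]
tcp_rot: [179.9, -0.0, 89.3]
ft_force: [-0.5, -0.4, 0.0]
finger_gap: 85.5
grip_force: 0.0
```

Call:
apply_moves(
  steps=[
    [0.3,0,0,0,0,0,0],
    [0.2,0,0,0,0,0,0],
    [0.1,0,0,0,0,0,0],
    [0,0,0,0,0,0,0],
    [-0.2,0,0,0,0,0,0],
    [-0.2,0,0,0,0,0,0],
    [-0.2,0,0,0,0,0,0],
    [-0.2,0,0,0,0,0,0],
  ],
  squeeze=40,
)

```text
time: 4.9
tool_pos: [615.8, 303.6, 107.1]
tcp_rot: [179.9, -0.0, 89.3]
ft_force: [-1.6, 0.3, 5.4]
finger_gap: 49.4
grip_force: 42.3
```

Call:
apply_moves(
  steps=[
    [-0.2,0,0,-3,0,0,0],
    [-0.2,0,0,-5,0,0,0],
    [-0.2,0,0,-12,0,0,0],
    [-0.2,0,0,-15,0,0,0],
    [-0.2,0,0,-15,0,0,-0.6],
    [-0.2,0,0,-10,0,0,-0.6],
    [-0.2,0,0,-5,0,0,-0.48],
    [-0.2,0,0,0,0,0,0],
  ],
)

```text
time: 5.7
tool_pos: [616.5, 303.9, 174.4]
tcp_rot: [179.8, -0.1, 97.8]
ft_force: [0.2, 0.2, -1.1]
finger_gap: 49.4
grip_force: 41.7
```

Call:
apply_moves(
  steps=[
    [-0.2,-16,-14,0,0,0,0],
    [-0.2,-32,-28,0,0,0,0],
    [-0.2,-38,-34,0,0,0,0],
    [-0.2,-38,-34,0,0,0,0],
    [-0.2,-38,-34,0,0,0,0],
    [-0.2,-38,-34,0,0,0,0],
    [-0.2,-26,-22,0,0,0,0],
    [-0.2,-13,-10,0,0,0,0],
  ],
)

```text
time: 6.5
tool_pos: [440.1, 39.7, 171.6]
tcp_rot: [180.0, 0.0, 97.5]
ft_force: [-0.8, 0.0, -0.8]
finger_gap: 49.4
grip_force: 41.9
```

Call:
apply_moves(
  steps=[
    [-0.2,-1,0,20,0,0,0],
    [-0.2,0,0,30,0,0,0],
    [-0.2,0,0,35,0,0,0],
    [-0.2,0,0,30,0,0,0],
    [-0.2,0,0,20,0,0,0],
    [-0.2,0,0,10,0,0,0],
    [-0.2,0,0,4,0,0,0],
    [-0.2,0,0,0,0,0,0],
  ],
)

```text
time: 7.3
tool_pos: [442.1, 40.7, 22.8]
tcp_rot: [180.0, 0.0, 97.7]
ft_force: [0.5, 1.2, -0.6]
finger_gap: 48.9
grip_force: 42.0
```

Call:
apply_moves(
  steps=[
    [-0.2,0,0,2,0,0,0],
    [-0.2,0,0,2,0,0,0],
    [-0.2,0,0,1,0,0,0],
    [-0.2,0,0,0,0,0,0],
    [-0.2,0,0,0,0,0,0],
    [-0.2,0,0,0,0,0,0],
    [-0.2,0,0,0,0,0,0],
    [-0.2,0,0,0,0,0,0],
  ],
)

```text
time: 8.1
tool_pos: [441.8, 40.7, 17.4]
tcp_rot: [180.0, 0.0, 97.7]
ft_force: [0.3, 0.0, -1.4]
finger_gap: 49.7
grip_force: 42.0
```

```bash
python3 - <<'E'
from h import *
from bench import r
s=r.snapshot("scene");P=cloud(s);np.savez("pics/scene1.npz",**s);cv2.imwrite("pics/scene1.png",s["color"])
s=r.snapshot("top");Q=cloud(s);np.savez("pics/top1.npz",**s);cv2.imwrite("pics/top1.png",s["color"])
for X in(P,Q): print(fit(X,92,110,(605,300),45,110,88))
print(r.sense()["ft_force"],r.sense()["tool_pos"])
E
```

```text
(array([611.9, 296.3,  90.8]), np.float64(-17.31))
(array([611.5, 299.9,  92.2]), np.float64(-9.06))
[-0.65691751 -0.10023831 -0.84725276] [441.73452493  40.69914172  17.34981434]
```

View pics/scene1.png

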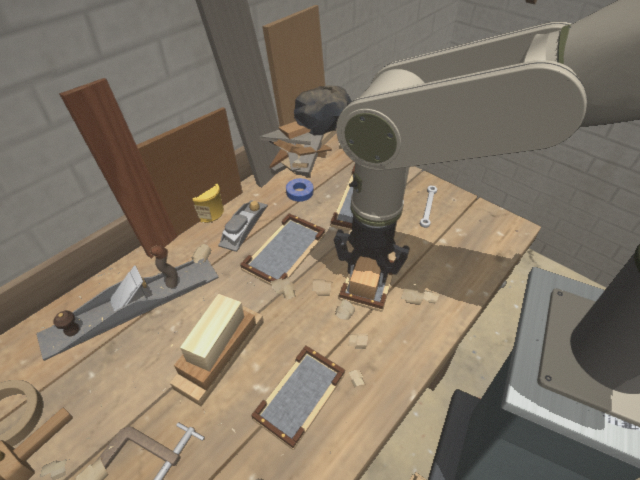

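Call:
apply_moves(
  steps=[
    [-0.2,0,-1,0.7,0,0,0],
    [-0.2,0,0,0.4,0,0,0],
    [-0.2,0,0,0,0,0,0],
    [-0.2,0,0,0,0,0,0],
    [-0.2,0,0,0,0,0,0],
    [-0.2,0,0,0,0,0,0],
    [-0.2,0,0,0,0,0,0],
    [-0.2,0,0,0,0,0,0],
  ],
)

```text
time: 9.0
tool_pos: [440.8, 40.6, 16.2]
tcp_rot: [180.0, 0.0, 97.7]
ft_force: [0.5, 0.1, -0.9]
finger_gap: 49.6
grip_force: 41.9
```

Call:
apply_moves(
  steps=[
    [-0.2,0,0,1,0,0,0],
    [-0.2,0,0,0.5,0,0,0],
    [-0.2,0,0,0,0,0,0],
    [-0.2,0,0,0,0,0,0],
    [-0.2,0,0,0,0,0,0],
    [-0.2,0,0,0,0,0,0],
    [-0.2,0,0,0,0,0,0],
    [-0.2,0,0,0,0,0,0],
  ],
)

```text
time: 9.8
tool_pos: [440.9, 40.5, 16.1]
tcp_rot: [-180.0, 0.0, 97.7]
ft_force: [-10.1, -0.5, 18.2]
finger_gap: 49.3
grip_force: 44.0
```

Call:
apply_moves(
  steps=[
    [0.3,0,0,0,0,0,0],
    [0.5,0,0,0,0,0,0],
    [0.8,0,0,0,0,0,0],
    [1,0,0,0,0,0,0],
    [1,0,0,-5,0,0,0],
    [1,0,0,-15,0,0,0],
    [1,0,0,-30,0,0,0],
    [1,0,0,-35,0,0,0],
  ],
)

```text
time: 10.6
tool_pos: [439.4, 40.6, 99.8]
tcp_rot: [-179.8, -0.0, 97.7]
ft_force: [0.1, -0.5, 0.3]
finger_gap: 84.8
grip_force: 0.0
```

Call:
apply_moves(
  steps=[
    [1,0,0,-35,0,0,0.6],
    [1,0,0,-30,0,0,0.64],
    [1,15,10,-10,0,0,0],
    [1,30,21,0,0,0,0],
    [1,38,27,0,0,0,0],
    [1,38,27,0,0,0,0],
    [1,38,27,0,0,0,0],
    [1,38,27,0,0,0,0],
  ],
)

```text
time: 11.4
tool_pos: [575.3, 242.9, 174.9]
tcp_rot: [180.0, 0.0, 91.5]
ft_force: [-0.2, -0.7, 1.6]
finger_gap: 85.3
grip_force: 0.0
```

Call:
apply_moves(
  steps=[
    [1,32,22,0,0,0,0],
    [1,18,12,10,0,0,0],
    [1,6,4,15,0,0,0],
    [1,0,0,10,0,0,0],
    [1,0,0,5,0,0,0],
    [1,0,0,0,0,0,0],
    [1,0,0,0,0,0,0],
    [1,0,0,0,0,0,0],
  ],
)

```text
time: 12.2
tool_pos: [611.4, 297.7, 136.0]
tcp_rot: [179.9, -0.0, 91.5]
ft_force: [0.1, 0.1, 0.1]
finger_gap: 85.6
grip_force: 0.0
```

Call:
apply_moves(
  steps=[
    [1,0,0,15,0,0,0],
    [1,0,0,20,0,0,0],
    [1,0,0,18,0,0,0],
    [1,0,0,11,0,0,0],
    [1,0,0,5,0,0,0],
    [1,0,0,2,0,0,0],
    [1,0,0,0,0,0,0],
    [1,0,0,0,0,0,0],
  ],
)

```text
time: 13.0
tool_pos: [611.7, 298.5, 64.8]
tcp_rot: [179.9, -0.0, 91.5]
ft_force: [0.5, 0.4, -0.2]
finger_gap: 85.5
grip_force: 0.0
```

Call:
apply_moves(
  steps=[
    [0.3,0,0,0,0,0,0],
    [0.2,0,0,0,0,0,0],
    [0.1,0,0,0,0,0,0],
    [0,0,0,0,0,0,0],
    [-0.3,0,0,0,0,0,0],
    [-0.3,0,0,0,0,0,0],
    [-0.3,0,0,0,0,0,0],
    [-0.3,0,0,0,0,0,0],
  ],
)

```text
time: 13.8
tool_pos: [611.3, 298.3, 64.3]
tcp_rot: [180.0, -0.0, 91.5]
ft_force: [0.0, 0.6, 5.4]
finger_gap: 44.5
grip_force: 41.3
```

```bash
python3 - <<'E'
from h import *
from bench import r
for n in("scene","top"):
    X=cloud(r.snapshot(n));print(n,fit(X,42,56,(440,40),50,80,97))
E
```

```text
scene (array([442.8,  38.1,  98.3]), np.float64(-6.65))
top (array([441. ,  40.9,  97.9]), np.float64(-7.69))
```

Call:
apply_moves(
  steps=[
    [-0.3,0,0,-3,0,0,0],
    [-0.3,0,0,-5,0,0,0],
    [-0.3,0,0,-12,0,0,0],
    [-0.3,0,0,-15,0,0,0],
    [-0.3,0,0,-15,0,0,0.62],
    [-0.3,0,0,-8,0,0,0.62],
    [-0.3,0,0,-2,0,0,0.62],
    [-0.3,0,0,0,0,0,0],
  ],
)

```text
time: 14.7
tool_pos: [612.0, 298.5, 126.2]
tcp_rot: [179.8, -0.1, 82.2]
ft_force: [-0.1, -0.1, -1.2]
finger_gap: 44.7
grip_force: 40.8
```

Call:
apply_moves(
  steps=[
    [-0.3,-1.5,-12,0,0,0,0],
    [-0.3,-2.5,-25,0,0,0,0],
    [-0.3,-3.5,-33,0,0,0,0],
    [-0.3,-3.5,-33,0,0,0,0],
    [-0.3,-3,-30,0,0,0,0],
    [-0.3,-2,-18,0,0,0,0],
    [-0.3,-1,-8,0,0,0,0],
    [-0.3,0,0,0,0,0,0],
  ],
)

```text
time: 15.5
tool_pos: [450.8, 303.1, 124.2]
tcp_rot: [180.0, -0.0, 82.3]
ft_force: [0.2, 0.0, -1.1]
finger_gap: 44.8
grip_force: 40.9
```

Call:
apply_moves(
  steps=[
    [-0.3,0,1,15,0,0,0],
    [-0.3,0,0,28,0,0,0],
    [-0.3,0,0,28,0,0,0],
    [-0.3,0,0,18,0,0,0],
    [-0.3,0,0,8,0,0,0],
    [-0.3,0,0,4,0,0,0],
    [-0.3,0,0,0,0,0,0],
    [-0.3,0,0,0,0,0,0],
  ],
)

```text
time: 16.3
tool_pos: [453.2, 303.1, 23.7]
tcp_rot: [179.9, -0.1, 82.2]
ft_force: [0.6, -0.3, -0.9]
finger_gap: 44.6
grip_force: 40.9
```

```bash
python3 - <<'E'
from h import *
from bench import r
for n in("scene","top"):
    s=r.snapshot(n);X=cloud(s);cv2.imwrite(f"pics/{n}2.png",s["color"])
    print(n,fit(X,48,60,(610,300),60,140,88),fit(X,18,30,(610,299),60,180,87),r.sense()["tool_pos"],r.sense()["ft_force"])
E
```

```text
scene (array([613.9, 298.6,  87.7]), np.float64(-18.81)) (array([633.2, 299.1,  97. ]), np.float64(0.54)) [453.1899809  303.18603447  23.93875799] [-0.42752218  0.27090675 -0.67704177]
top (array([612.6, 300.6,  87.9]), np.float64(-12.84)) (array([618.6, 298. ,  86.1]), np.float64(0.78)) [453.14635925 303.20153142  23.984564  ] [ 0.14567186 -0.13211818 -0.90609151]
```

View pics/scene2.png

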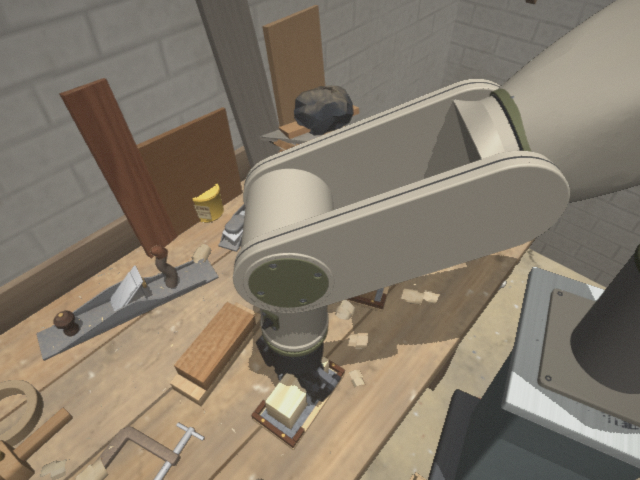

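Call:
apply_moves(
  steps=[
    [-0.3,0,0,2,0,0,0],
    [-0.3,0,0,1.5,0,0,0],
    [-0.3,0,0,1,0,0,0],
    [-0.3,0,0,0.5,0,0,0],
    [-0.3,0,0,0.5,0,0,0],
    [-0.3,0,0,0,0,0,0],
    [-0.3,0,0,0,0,0,0],
    [-0.3,0,0,0,0,0,0],
  ],
)

```text
time: 17.2
tool_pos: [452.2, 302.8, 18.3]
tcp_rot: [-180.0, 0.0, 82.2]
ft_force: [-5.1, -3.3, 9.9]
finger_gap: 44.7
grip_force: 42.0
```

Call:
apply_moves(
  steps=[
    [0.3,0,0,0,0,0,0],
    [0.5,0,0,0,0,0,0],
    [0.8,0,0,0,0,0,0],
    [1,0,0,0,0,0,0],
    [1,0,0,-5,0,0,0],
    [1,0,0,-15,0,0,0],
    [1,0,0,-30,0,0,0],
    [1,0,0,-35,0,0,0],
  ],
)

```text
time: 18.0
tool_pos: [451.4, 302.3, 103.2]
tcp_rot: [-179.9, 0.1, 82.2]
ft_force: [-0.2, -0.2, 0.1]
finger_gap: 85.6
grip_force: 0.0
```

Call:
apply_moves(
  steps=[
    [1,0,0,-10,0,0,-0.56],
    [1,0,12,-5,0,0,-0.56],
    [1,0,25,0,0,0,0],
    [1,1,33,0,0,0,0],
    [1,1,33,0,0,0,0],
    [1,1,30,0,0,0,0],
    [1,0,18,0,0,0,0],
    [1,0,10,0,0,0,0],
  ],
)

```text
time: 18.8
tool_pos: [614.8, 298.7, 118.6]
tcp_rot: [179.9, -0.0, 87.8]
ft_force: [0.2, 0.3, 0.6]
finger_gap: 85.3
grip_force: 0.0
```

```bash
python3 - <<'E'
from h import *
from bench import r
for n in("scene","top"):
    X=cloud(r.snapshot(n));print(n,fit(X,48,60,(452,303),45,110,82))
print(r.sense()["tool_pos"],r.sense()["tcp_rot"])
E
```

```text
scene (array([454.6, 300.5,  84.9]), np.float64(1.01))
top (array([430., 328.,  72.]), np.float64(-2.2))
[614.09303394 298.77034427 118.05017052] [ 1.79949650e+02 -1.73196441e-02  8.77727741e+01]
```

Call:
apply_moves(
  steps=[
    [1,1,0,15,0,0,0],
    [1,0,-1,25,0,0,0],
    [1,0,0,25,0,0,0],
    [1,0,0,15,0,0,0],
    [1,0,0,7,0,0,0],
    [1,0,0,4,0,0,0],
    [1,0,0,0,0,0,0],
    [1,0,0,0,0,0,0],
  ],
)

```text
time: 19.7
tool_pos: [613.0, 300.4, 27.6]
tcp_rot: [179.9, -0.0, 87.8]
ft_force: [0.3, 0.0, -0.1]
finger_gap: 85.5
grip_force: 0.0
```

Call:
apply_moves(
  steps=[
    [0.6,0,0,0,0,0,0],
    [0.5,0,0,0,0,0,0],
    [0.4,0,0,0,0,0,0],
    [0.3,0,0,0,0,0,0],
    [0,0,0,0,0,0,0],
    [0,0,0,0,0,0,0],
    [0,0,0,0,0,0,0],
    [0,0,0,0,0,0,0],
  ],
  squeeze=60,
)

```text
time: 20.5
tool_pos: [612.8, 300.3, 27.4]
tcp_rot: [179.9, -0.0, 87.8]
ft_force: [-0.8, 1.0, 4.6]
finger_gap: 58.8
grip_force: 66.1
```

```bash
python3 - <<'E'
from bench import r
import cv2
cv2.imwrite("pics/scene3.png",r.snapshot("scene")["color"]);print(r.sense()["tool_pos"])
E
```

```text
[612.74162697 300.31485883  27.31648141]
```

View pics/scene3.png

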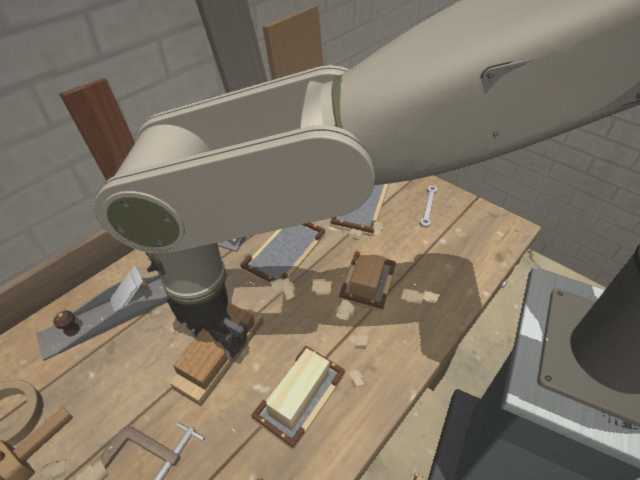

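Call:
apply_moves(
  steps=[
    [0,0,0,-2,0,0,0],
    [0,0,0,-4,0,0,0],
    [0,0,0,-10,0,0,0],
    [0,0,0,-18,0,0,0],
    [0,0,0,-20,0,0,0.33],
    [0,0,0,-15,0,0,0.33],
    [0,0,0,-6,0,0,0],
    [0,0,0,0,0,0,0],
  ],
)

```text
time: 21.35
tool_pos: [613.2, 300.4, 103.3]
tcp_rot: [179.8, -0.1, 84.5]
ft_force: [-0.6, -0.8, -1.4]
finger_gap: 59.2
grip_force: 65.3
```

Call:
apply_moves(
  steps=[
    [0,-15,2,0,0,0,0],
    [0,-32,5,0,0,0,0],
    [0,-44,7,0,0,0,0],
    [0,-46,8,0,0,0,0],
    [0,-46,7,0,0,0,0],
    [0,-40,7,0,0,0,0],
    [0,-24,4,0,0,0,0],
    [0,-10,1,0,0,0,0],
  ],
)

```text
time: 22.15
tool_pos: [627.3, 36.6, 99.8]
tcp_rot: [-179.9, 0.1, 84.3]
ft_force: [-0.9, 1.0, -2.2]
finger_gap: 59.0
grip_force: 65.3
```

Call:
apply_moves(
  steps=[
    [0,0,0,5,0,0,0],
    [0,0,0,12,0,0,0],
    [0,0,0,15,0,0,0],
    [0,0,0,10,0,0,0],
    [0,0,0,5,0,0,0],
    [0,0,0,0,0,0,0],
    [0,0,0,0,0,0,0],
    [0,0,0,0,0,0,0],
  ],
)

```text
time: 22.95
tool_pos: [629.0, 40.4, 55.1]
tcp_rot: [179.9, -0.0, 84.5]
ft_force: [-0.1, 0.4, -1.4]
finger_gap: 58.8
grip_force: 65.3
```

```bash
python3 - <<'E'
from h import *
from bench import r
for n in("scene","top"):
    s=r.snapshot(n);X=cloud(s);cv2.imwrite(f"pics/{n}4.png",s["color"])
    print(n,fit(X,18,30,(613,299),60,180,87),fit(X,48,60,(452,303),45,110,82),r.sense()["tool_pos"])
E
```

```text
scene (array([613.3, 296.9,  87.2]), np.float64(-21.15)) (array([454.1, 298.9,  84.2]), np.float64(-14.41)) [629.07737945  40.34175925  55.13379337]
top (array([613.3, 298.3,  87.2]), np.float64(-15.95)) (array([452.4, 304.5,  83.9]), np.float64(-8.99)) [629.00776224  40.27751017  55.07938168]
```

View pics/scene4.png

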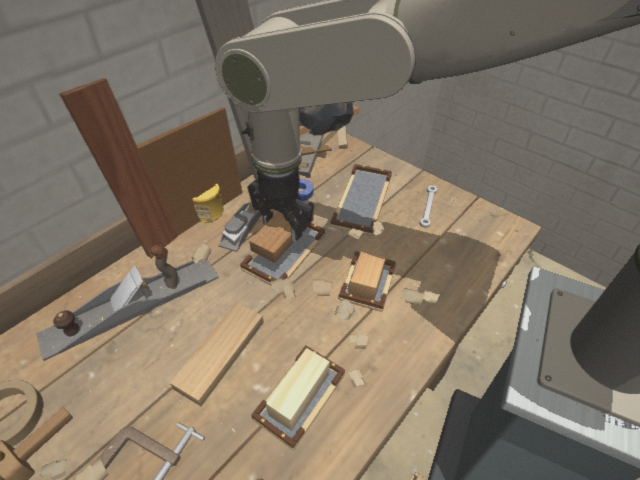

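Call:
apply_moves(
  steps=[
    [0,0,0,12,0,0,0],
    [0,0,0,15,0,0,0],
    [0,0,0,9,0,0,0],
    [0,0,0,4,0,0,0],
    [0,0,0,1,0,0,0],
    [0,0,0,0,0,0,0],
    [0,0,0,0,0,0,0],
    [0,0,0,0,0,0,0],
  ],
)

```text
time: 23.85
tool_pos: [628.8, 40.3, 13.8]
tcp_rot: [179.9, -0.0, 84.5]
ft_force: [0.4, 0.5, -1.2]
finger_gap: 59.0
grip_force: 65.3
```

Call:
apply_moves(
  steps=[
    [0,0,0,1,0,0,0],
    [0,0,0,1,0,0,0],
    [0,0,0,0.5,0,0,0],
    [0,0,0,0,0,0,0],
    [0,0,0,0,0,0,0],
    [0,0,0,0,0,0,0],
    [0,0,0,0,0,0,0],
    [0,0,0,0,0,0,0],
  ],
)

```text
time: 24.65
tool_pos: [628.7, 40.3, 11.3]
tcp_rot: [180.0, 0.0, 84.5]
ft_force: [-2.8, -0.4, 4.8]
finger_gap: 59.1
grip_force: 65.9
```

Call:
apply_moves(
  steps=[
    [0.5,0,0,0,0,0,0],
    [0.7,0,0,0,0,0,0],
    [0.9,0,0,0,0,0,0],
    [1,0,0,0,0,0,0],
    [1,0,0,-5,0,0,0],
    [1,0,0,-15,0,0,0],
    [1,0,0,-30,0,0,0],
    [1,0,0,-30,0,0,0],
  ],
)

```text
time: 25.45
tool_pos: [628.2, 40.3, 92.4]
tcp_rot: [-180.0, 0.0, 84.5]
ft_force: [0.4, -0.6, 1.3]
finger_gap: 85.3
grip_force: 0.0
```

Call:
apply_moves(
  steps=[
    [1,0,0,-5,0,0,-0.54],
    [1,20,-2,0,0,0,0],
    [1,38,-4,0,0,0,0],
    [1,46,-5,0,0,0,0],
    [1,46,-5,0,0,0,0],
    [1,46,-5,0,0,0,0],
    [1,38,-5,0,0,0,0],
    [1,22,-2,0,0,0,0],
  ],
)

```text
time: 26.25
tool_pos: [612.5, 301.0, 97.6]
tcp_rot: [179.9, -0.1, 87.4]
ft_force: [0.8, 0.1, 0.8]
finger_gap: 85.2
grip_force: 0.0
```

Call:
apply_moves(
  steps=[
    [1,0,0,10,0,0,0],
    [1,0,0,15,0,0,0],
    [1,0,0,15,0,0,0],
    [1,0,0,10,0,0,0],
    [1,0,0,3,0,0,0],
    [1,0,0,0,0,0,0],
    [1,0,0,0,0,0,0],
    [1,0,0,0,0,0,0],
  ],
)

```text
time: 27.05
tool_pos: [613.6, 297.5, 43.8]
tcp_rot: [179.9, -0.0, 87.2]
ft_force: [0.1, -0.0, -0.4]
finger_gap: 85.4
grip_force: 0.0
```

```bash
python3 - <<'E'
from h import *
from bench import r
for n in("scene","top"):
    X=cloud(r.snapshot(n));print(n,fit(X,34,48,(629,41),60,140,84.5),fit(X,18,30,(613,299),60,180,87))
print(r.sense()["tool_pos"],r.sense()["tcp_rot"])
E
```

```text
scene (array([630.7,  35.5,  84.5]), np.float64(-9.7)) (array([638., 274.,  97.]), np.float64(-11.01))
top (array([630.9,  39.1,  84.2]), np.float64(-13.11)) (array([615. , 323.8,  89.7]), np.float64(4.52))
[613.43625451 297.54875974  43.65066644] [ 1.79927589e+02 -3.49763032e-02  8.72145375e+01]
```

Call:
apply_moves(
  steps=[
    [1,0,0,15,0,0,0],
    [1,0,0,15,0,0,0],
    [1,0,0,8,0,0,0],
    [1,0,0,3,0,0,0],
    [1,0,0,1.5,0,0,0],
    [1,0,0,0,0,0,0],
    [1,0,0,0,0,0,0],
    [1,0,0,0,0,0,0],
  ],
)

```text
time: 27.95
tool_pos: [613.4, 297.6, 1.0]
tcp_rot: [179.9, -0.0, 87.2]
ft_force: [0.5, 0.5, 0.2]
finger_gap: 85.4
grip_force: 0.0
```

Call:
apply_moves(
  steps=[
    [0.6,0,0,0,0,0,0],
    [0.5,0,0,0,0,0,0],
    [0.4,0,0,0,0,0,0],
    [0.3,0,0,0,0,0,0],
    [0,0,0,0,0,0,0],
    [0,0,0,0,0,0,0],
    [0,0,0,0,0,0,0],
    [0,0,0,0,0,0,0],
  ],
)

```text
time: 28.75
tool_pos: [613.3, 297.5, 0.9]
tcp_rot: [180.0, -0.0, 87.2]
ft_force: [-0.7, 0.5, 5.7]
finger_gap: 58.4
grip_force: 65.7
```

Call:
apply_moves(
  steps=[
    [0,0,0,-2,0,0,0],
    [0,0,0,-5,0,0,0],
    [0,0,0,-14,0,0,0],
    [0,0,0,-25,0,0,-0.58],
    [0,0,0,-30,0,0,-0.58],
    [0,0,0,-20,0,0,-0.58],
    [0,0,0,-9,0,0,-0.58],
    [0,0,0,0,0,0,0],
  ],
)

```text
time: 29.55
tool_pos: [614.5, 298.0, 108.9]
tcp_rot: [179.7, -0.1, 98.9]
ft_force: [0.5, 0.9, -0.6]
finger_gap: 58.6
grip_force: 65.1
```

Call:
apply_moves(
  steps=[
    [0,-13,-4,0,0,0,0],
    [0,-26,-8,0,0,0,0],
    [0,-36,-11,0,0,0,0],
    [0,-36,-11,0,0,0,0],
    [0,-36,-11,0,0,0,0],
    [0,-36,-11,0,0,0,0],
    [0,-36,-11,0,0,0,0],
    [0,-36,-11,0,0,0,0],
  ],
)

```text
time: 30.35
tool_pos: [573.0, 31.2, 103.8]
tcp_rot: [-179.9, -0.0, 98.7]
ft_force: [1.0, -0.0, -0.4]
finger_gap: 58.8
grip_force: 65.1
```

Call:
apply_moves(
  steps=[
    [0,-36,-11,0,0,0,0],
    [0,-36,-11,0,0,0,0],
    [0,-36,-11,0,0,0,0],
    [0,-36,-11,0,0,0,0],
    [0,-36,-11,0,0,0,0],
    [0,-21,-7,0,0,0,0],
    [0,-10,-3,0,0,0,0],
    [0,0,0,0,0,0,0],
  ],
)

```text
time: 31.15
tool_pos: [541.8, -186.1, 104.3]
tcp_rot: [-179.9, -0.0, 98.7]
ft_force: [0.3, 0.5, -0.8]
finger_gap: 58.8
grip_force: 65.1
```

Call:
apply_moves(
  steps=[
    [0,1,1,12,0,0,0],
    [0,0,0,22,0,0,0],
    [0,0,0,22,0,0,0],
    [0,0,0,12,0,0,0],
    [0,0,0,6,0,0,0],
    [0,0,0,0,0,0,0],
    [0,0,0,0,0,0,0],
    [0,0,0,0,0,0,0],
  ],
)

```text
time: 31.95
tool_pos: [544.8, -184.2, 32.5]
tcp_rot: [179.9, 0.1, 98.8]
ft_force: [0.5, 0.8, -1.2]
finger_gap: 58.8
grip_force: 65.1
```

```bash
python3 - <<'E'
from bench import r
import cv2
cv2.imwrite("pics/scene5.png",r.snapshot("scene")["color"])
E
```

```text
(no output)
```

View pics/scene5.png

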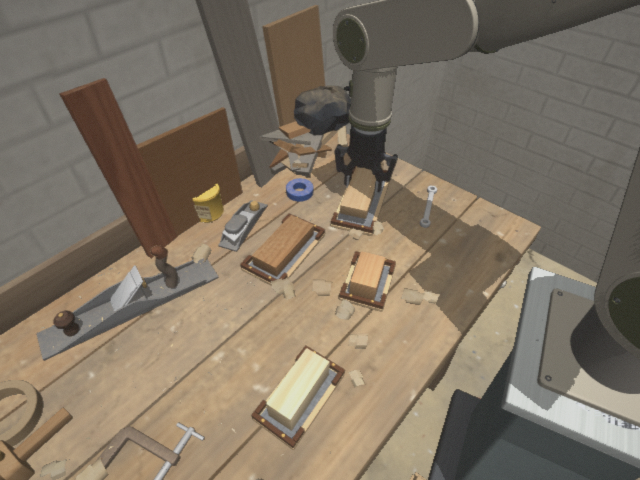

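Call:
apply_moves(
  steps=[
    [0,-1,-1.5,6,0,0,0],
    [0,0,0,7,0,0,0],
    [0,0,0,5,0,0,0],
    [0,0,0,2,0,0,0],
    [0,0,0,0,0,0,0],
    [0,0,0,0,0,0,0],
    [0,0,0,0,0,0,0],
    [0,0,0,0,0,0,0],
  ],
)

```text
time: 32.8
tool_pos: [542.7, -185.2, 11.5]
tcp_rot: [180.0, 0.0, 98.8]
ft_force: [0.2, 0.0, -0.6]
finger_gap: 59.2
grip_force: 65.1
```

Call:
apply_moves(
  steps=[
    [0,0,0,1,0,0,0],
    [0,0,0,1,0,0,0],
    [0,0,0,0.5,0,0,0],
    [0,0,0,0,0,0,0],
    [0,0,0,0,0,0,0],
    [0,0,0,0,0,0,0],
    [0,0,0,0,0,0,0],
    [0,0,0,0,0,0,0],
  ],
)

```text
time: 33.6
tool_pos: [542.7, -185.2, 9.8]
tcp_rot: [180.0, 0.0, 98.8]
ft_force: [-4.8, 2.3, 9.7]
finger_gap: 58.2
grip_force: 66.3
```

Call:
apply_moves(
  steps=[
    [0.5,0,0,0,0,0,0],
    [0.7,0,0,0,0,0,0],
    [0.9,0,0,0,0,0,0],
    [1,0,0,0,0,0,0],
    [1,0,0,-5,0,0,0],
    [1,0,0,-15,0,0,0],
    [1,0,0,-30,0,0,0],
    [1,0,0,-40,0,0,0],
  ],
)

```text
time: 34.4
tool_pos: [541.1, -184.5, 98.9]
tcp_rot: [-179.8, -0.1, 98.8]
ft_force: [0.5, -0.0, 0.2]
finger_gap: 85.3
grip_force: 0.0
```

Call:
apply_moves(
  steps=[
    [1,0,0,-40,0,0,0],
    [1,0,-20,-40,0,0,0],
    [1,0,-30,-30,0,0,0],
    [1,0,-30,-10,0,0,0],
    [1,0,-20,0,0,0,0],
    [1,0,0,0,0,0,0],
    [1,0,0,0,0,0,0],
    [1,0,0,0,0,0,0],
  ],
)

```text
time: 35.2
tool_pos: [444.2, -200.4, 219.1]
tcp_rot: [180.0, 0.0, 98.8]
ft_force: [-0.3, 0.4, -0.2]
finger_gap: 85.0
grip_force: 0.0
```

```bash
python3 - <<'E'
from h import *
from bench import r
for n in("scene","top"):
    s=r.snapshot(n);X=cloud(s);cv2.imwrite(f"pics/{n}6.png",s["color"])
    for k,(zt,c,w,l,a) in dict(b180=(34,(543,-185),60,180,98.8),b140=(39,(629,41),60,140,84.5),b110=(54,(452,303),45,110,82),b80=(49,(440,39),50,80,98)).items():
        print(n,k,fit(X,zt-6,zt+6,c,w,l,a))
E
```

```text
scene b180 (array([ 543.7, -177.4,   99.1]), np.float64(-9.8))
scene b140 (array([631. ,  35.8,  85. ]), np.float64(-9.42))
scene b110 (array([454.1, 299.4,  83.6]), np.float64(-14.48))
scene b80 (array([442.6,  38.1,  97. ]), np.float64(-6.74))
top b180 (array([ 544.3, -187.4,   99.7]), np.float64(-17.85))
top b140 (array([630.2,  38.9,  84.5]), np.float64(-13.33))
top b110 (array([452.6, 305.7,  83.6]), np.float64(-8.97))
top b80 (array([441. ,  41. ,  97.8]), np.float64(-7.63))
```

View pics/scene6.png

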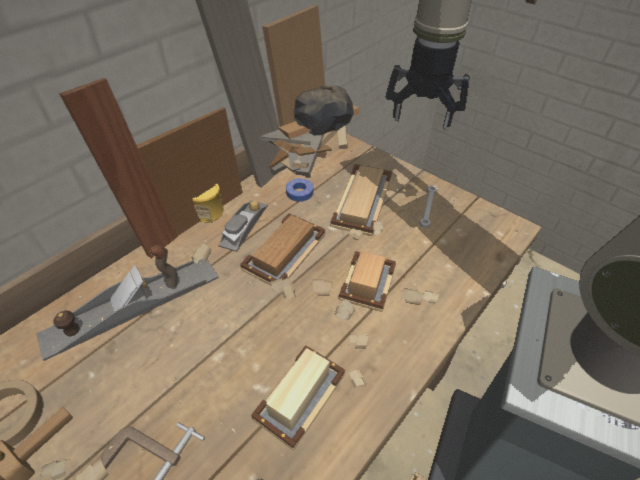

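```bash
python3 - <<'E'
from h import *
from bench import r
P=cloud(r.snapshot("top")).reshape(-1,3);P=P[np.isfinite(P[:,2])]
for k,zt,c,w,l,a in(("b180",34,(543,-186),60,180,99),("b140",39,(630,39),60,140,84.5),("b110",54,(452.5,304),45,110,83),("b80",49,(441,40),50,80,98)):
    t=np.radians(a);d=P[:,:2]-c;s=d@[np.cos(t),np.sin(t)];u=d@[np.sin(t),-np.cos(t)]
    m=(abs(s)<l/2-8)&(abs(u)<w/2-8);q=np.linalg.lstsq(np.c_[s[m],u[m],np.ones(m.sum())],P[m][:,2],rcond=None)[0]
    print(k,zt,q[2].round(1),"tilt deg",np.degrees(q[:2]).round(2))
print(r.hand_in())
E
```

```text
b180 34 36.8 tilt deg [  1.26 -20.59]
b140 39 38.6 tilt deg [ 0.19 -0.18]
b110 54 53.6 tilt deg [0.12 0.42]
b80 49 48.8 tilt deg [ 0.42 -0.87]
the job is handed in; nothing more can be done
None
```

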